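# Let the ash pipe sections out of the lever feeder and ease its lid shut

### The job

With the fingertips press the wooden lever at the front of the pipe feeder all the way down so that its lid rises, and keep it down until all four ash pipe sections have rolled out and lie still in the feeder's trough. Then let the lever come up slowly under the fingers, so that the lid eases fully shut without slamming, and move clear. Work by the lever alone: do not touch the lid or the pipe sections, lift nothing, and leave the other things on the shelf where they are.

Things in the scene. Friction and masses are not known exactly. Their poses are not given: they have to be found in the camera images.
- feeder: Fixed oak pipe feeder 112 mm wide, 117 mm high without lid. Origin on the shelf under the hopper; x axis level, from the lever (-x, robot's side) to the open trough (+x), z up. Hopper: x -63 to 44 mm, under the lid. Trough: x 53 to 159 mm, 100 mm wide inside, side walls 56 mm, end wall 38 mm high. One straight floor slopes 15 deg down to +x through both, 70 mm high at the back of the hopper.
- paddle (a point): Point to press: top face of the lever's paddle, middle line, 25 mm from the free edge. Paddle: level oak board, feeder x -205 to -145 mm, 46 mm wide, 8 mm thick, top 89 mm above the shelf at rest. The point moves with the lever, 144 mm from its hinge line (feeder x -36, z 85 mm); fully pressed it is 53 mm lower, 9 mm nearer the feeder. From it to the feeder origin runs the feeder's x axis.
- lid: Oak lid 122 x 116 mm over the hopper, hinged at its top edge on the robot's side (feeder x -63, z 124 mm); origin on the hinge line, x along the lid to its free end (level when shut). Side rods turn it by twice the lever angle: 0.76 rad when fully raised. A skirt at its far end shuts the hopper's mouth; the pipes roll out from about 0.15 rad of lid. Not to be touched.
- lever (a joint): Lever angle in rad: 0 at rest (up, lid shut), 0.38 at the lower stop. Pressing at the paddle point takes about 4 to 7 N. Let go, lever and lid fall back and the lid slams: it slams if the lever returns faster than 1.1 rad/s (0.16 m/s of rise at the paddle point); 0.03 m/s is gentle.
- pipe1: Pale ash pipe section, 22 mm diameter, 90 mm long, about 22 g, lying across the feeder (its y axis is its length); origin at its centre. One of four, at first in a row inside the hopper under the lid; free to roll. Not to be touched.
- pipe2: Pale ash pipe section, 22 mm diameter, 90 mm long, about 22 g, lying across the feeder (its y axis is its length); origin at its centre. One of four, at first in a row inside the hopper under the lid; free to roll. Not to be touched.
- pipe3: Pale ash pipe section, 22 mm diameter, 90 mm long, about 22 g, lying across the feeder (its y axis is its length); origin at its centre. One of four, at first in a row inside the hopper under the lid; free to roll. Not to be touched.
- pipe4: Pale ash pipe section, 22 mm diameter, 90 mm long, about 22 g, lying across the feeder (its y axis is its length); origin at its centre. One of four, at first in a row inside the hopper under the lid; free to roll. Not to be touched.
- dove: Clay dove whistle, about 85 mm long, 66 mm high; origin under its middle. Bystander, fragile.
- horn: Bird call of dark wood, brass and horn lying flat, 92 mm long, 24 mm high; origin under its middle. Bystander.
- rod: Brass tuning rod with a wooden grip lying flat, 140 mm long, 10 mm high; origin under it. Bystander.
- wax: Small jar of wax, 48 mm diameter, 50 mm high; origin under its middle. Bystander.
- collar: Turned dark wood ring, 44 mm diameter, 18 mm high; origin under its middle. Bystander.
- brush: Small brush lying flat, 160 mm long; origin under it. Bystander.

How it is judged:
On the way:
1. the lever is held down (above 0.33 rad) and the lid so fully raised, while all four pipe sections lie still in the trough (value of joint lever above 0.33 rad and x of pipe1 in the frame of feeder between 0.06 and 0.16 m and y of pipe1 in the frame of feeder between -0.05 and 0.05 m and z of pipe1 in the frame of feeder between 0.01 and 0.065 m and linear speed of each of pipe1, pipe2, pipe3, pipe4 below 0.05 m/s and x of pipe2 in the frame of feeder between 0.06 and 0.16 m and y of pipe2 in the frame of feeder between -0.05 and 0.05 m and z of pipe2 in the frame of feeder between 0.01 and 0.065 m and x of pipe3 in the frame of feeder between 0.06 and 0.16 m and y of pipe3 in the frame of feeder between -0.05 and 0.05 m and z of pipe3 in the frame of feeder between 0.01 and 0.065 m and x of pipe4 in the frame of feeder between 0.06 and 0.16 m and y of pipe4 in the frame of feeder between -0.05 and 0.05 m and z of pipe4 in the frame of feeder between 0.01 and 0.065 m), for 0.2 s.
At the end, for the whole second after the job is handed in: The lid is shut (lever within 0.02 rad of rest) and still, and the four pipe sections lie still in the trough, their centres 60 to 160 mm along feeder x (value of joint lever below 0.02 rad and velocity of joint lever between -0.1 and 0.1 rad/s and x of pipe1 in the frame of feeder between 0.06 and 0.16 m and y of pipe1 in the frame of feeder between -0.05 and 0.05 m and z of pipe1 in the frame of feeder between 0.01 and 0.065 m and linear speed of each of pipe1, pipe2, pipe3, pipe4 below 0.05 m/s and x of pipe2 in the frame of feeder between 0.06 and 0.16 m and y of pipe2 in the frame of feeder between -0.05 and 0.05 m and z of pipe2 in the frame of feeder between 0.01 and 0.065 m and x of pipe3 in the frame of feeder between 0.06 and 0.16 m and y of pipe3 in the frame of feeder between -0.05 and 0.05 m and z of pipe3 in the frame of feeder between 0.01 and 0.065 m and x of pipe4 in the frame of feeder between 0.06 and 0.16 m and y of pipe4 in the frame of feeder between -0.05 and 0.05 m and z of pipe4 in the frame of feeder between 0.01 and 0.065 m); the robot touches nothing.
It fails at once if the lid slams: the lever returns faster than 1.1 rad/s, the lid 2.2 rad/s (velocity of joint lever below -1.1 rad/s).
It fails at once if the robot touches the lid (more than 1 N) (contact force between any of the fingers, the arm and lid above 1 N).
It fails at once if the robot touches a pipe section (more than 0.5 N) (contact force between any of the fingers, the arm and pipe1 above 0.5 N or contact force between any of the fingers, the arm and pipe2 above 0.5 N or contact force between any of the fingers, the arm and pipe3 above 0.5 N or contact force between any of the fingers, the arm and pipe4 above 0.5 N).
It fails at once if a pipe section is lifted above 120 mm (height (world z) of any of pipe1, pipe2, pipe3, pipe4 above 0.12 m).
It fails at once if another thing on the shelf is moved by more than 15 mm (distance of any of dove, horn, rod, wax, collar, brush from where it was at the start of the episode above 0.015 m).
It also fails if it takes over 45 s, if anything falls off the work surface, if the arm or the gripper's body presses on something with over 40 N, if the wrist force passes 120 N, or if a joint passes its speed limit or range.

### The arm

A 7-joint arm with a two-finger parallel gripper is mounted at the origin on the work surface. World frame = base frame: x ahead of the robot, y to its left, z up, the work surface at z = 0. Lengths are in m, angles in rad, forces in N, time in s.
With the tool pointing down it reaches from about 0.35 to 0.9 m from the base axis. Payload 19.9 kg.
Tool frame: the origin (TCP) lies on the front face of the gripper's body, between the roots of the fingers; the fingertips stand 73 mm ahead of it and the grasp point (between the pads) lies 54 mm ahead of it; z points along the fingers, y is the line along which they close (so a half turn about z gives the same grasp; the last joint's range is limited). The gripper opens to 85 mm and grips with 20 to 120 N. Pads are 22 mm wide; open, the fingers measure 114 mm over their backs; the gripper's body (76 mm by 85 mm) begins 54 mm behind the grasp point. The pads swing forward as they close: fully open they stand 13 mm farther back than shut.
Start: joints at [-1.188, 0.417, -0.01, 1.614, 0.005, 1.111, -0.053], TCP at [0.258, 0.569, 0.304] pointing down, gripper open.
Joint ranges: [-2.81, 2.81], [-0.39, 2.02], [-1.27, 1.25], [0.06, 2.57], [-1.19, 4.33], [0.19, 2], [-2.82, 2.82]. Speed limits (rad/s): [1.89, 1.89, 2.39, 2.39, 3.01, 3.01, 3.01].

### API

Orientations are given as [roll, pitch, yaw] about the fixed x, y, z axes, in that order (R = Rz(yaw) Ry(pitch) Rx(roll)).
In Python, from rig import manip, optics, workorder gives the robot as it stands. The module is installed in compiled form; this text tells all that it offers.
- The arm moves only by the tool drive_tool, never from a script. Its argument "plan" is a list that holds one entry, the list of rows, each a list of 7 numbers: the shift along the tool's x, y, z normalised to -1 to 1, where 1 is 0.02 m, then the turn, a rotation vector about the tool's x, y, z normalised to -1 to 1, where 1 is 4 degrees, then the gripper's target within -1 to 1 (shut at 1, half-way at 0, fully open at -1). A call has 1 to 5 rows; each row shifts and turns the commanded pose from where the row before left it, along the tool's axes as they then stand; what a row does not reach is not made up. A row lasts 1/12 s, in which the tool goes at most 41.7 mm and 7.16 degrees, less where a joint would pass 70% of its speed; a pose out of reach is approached as far as the arm can. A call with a number of a shift or a turn outside -1 to 1 is refused whole. A call with a gripper value outside its range is refused whole. The fingers move at their own pace and stop on an object; "grip_force" is the grip in N (left out, the last holds). Time passes only in rows, so rows that do not move let the fingers close. It gives the time, the measured TCP pose, the force, the opening and the grip force at its end, in the units of the state.
- manip.state(): the state, without advancing time (a new reading comes with each control period).
- optics.get_image(name): name is "scene" or "top"; returns the picture (384x512x3 uint8, red, green, blue); there is no depth.
- optics.camera_info(name): a dict with "vertical_fov" (degrees; the focal length in pixels is half the picture's height over the tangent of half this angle, whatever the lens; pixels are square), "cx", "cy" (the principal point, pixels), "k1" (the pictures are not rectified: a ray, as slopes to the right and down, at radius r is drawn at 1 + k1 r^2 times it, then the intrinsics apply), "eye" and "rotation" of the camera in the world. Camera axes: x right, y down, z forward; pixel columns grow to the right and rows downward; lengths in m; the calibration is good to about 2 mm. A picture is of the moment at which its call begins. camera_info takes no time and is no camera call.
- workorder.close_job(): hands the job in; it is judged then, once.
The state is a dict: "time_s": time; "q": joint angles; "dq": joint speeds; "joint_torque": joint torques, N m; "eef_pos": TCP position; "tool_rot": TCP orientation; "contact_force": force on the tool from outside, world axes, zero at the start; "torque": the same for the moment, N m; "width": finger opening in m; "grip_force": force on a finger pad.
Only numpy, scipy, OpenCV 4.12 (cv2) and the standard library are available. Lean on these libraries where they do the work, as an engineer would, in place of code of your own. Each camera call takes 0.05 s, during which the arm holds its last target. There are 200 camera calls.

## Working session

There is one attempt and no reset: what is moved stays moved. The work goes in short steps, Python scripts to look and compute and a tool call to move; the robot and the scene stay as the last step left them, time stands still between calls to the robot, and variables do not carry over. Pictures are saved under pics/ and viewed, at most 10 in all, crops included, and the job is handed in when it is done.

Besides the shell and the picture viewer there is one more tool, called after "Request:" as name(argument=value, ...), one argument or row to a line, values as JSON. drive_tool: Moves the arm, as the interface text tells. Scaled input: -1 to 1 covers 0.02 m each way for a shift and 4 degrees each way for a turn. Its arguments: {"type":"object","properties":{"plan":{"type":"array"},"grip_force":{"type":"number"}},"required":["plan"]}

```bash
mkdir -p pics; cat > h.py <<'E'
import numpy as np, cv2
from rig import manip, optics, workorder
def snap(n,f):
    im=optics.get_image(n); cv2.imwrite('pics/'+f,im[:,:,::-1]); return im
def ray(n,u,v):
    c=optics.camera_info(n); f=192/np.tan(np.radians(c['vertical_fov'])/2)
    d=np.array([(u-c['cx'])/f,(v-c['cy'])/f]); s=d.copy()
    for _ in range(20): s=d/(1+c['k1']*(s@s))
    return np.array(c['eye']),np.array(c['rotation'])@np.r_[s,1]
def onz(n,u,v,z):
    e,d=ray(n,u,v); return e+d*(z-e[2])/d[2]
E
python3 - <<'E'
from h import *
snap('top','t1.png');snap('scene','s1.png')
for n in('top','scene'):print(optics.camera_info(n))
print(manip.state())
E
```

```text
{'vertical_fov': 46.70679116603689, 'cx': 255.4748881050134, 'cy': 190.50512709475282, 'k1': -0.16739253016560973, 'eye': array([0.43292573, 0.10978326, 1.32029669]), 'rotation': array([-2.98138526, -0.02482882, -1.57798625])}
{'vertical_fov': 49.559050175849826, 'cx': 253.68492829344666, 'cy': 187.6036962824408, 'k1': 0.008739292330453082, 'eye': array([ 1.35149054, -0.32313975,  0.63774658]), 'rotation': array([-2.15199864, -0.01703598,  1.03940405])}
{'time_s': 0.1, 'q': array([-1.18749947,  0.41792067, -0.01029287,  1.61406609,  0.00471808,
        1.11070519, -0.05299901]), 'dq': array([ 0.00112109, -0.00138927, -0.00117661, -0.00123928,  0.00041428,
        0.00028669, -0.00052152]), 'joint_torque': array([ 2.57792592e-03, -8.65830874e+01,  6.81235939e-01, -4.35637236e+01,
        1.92766555e-02,  4.71092382e-03,  7.12143424e-05]), 'eef_pos': array([0.25750739, 0.56925259, 0.30333898]), 'tool_rot': array([-3.14052139e+00,  1.04682825e-04,  2.71680340e+00]), 'contact_force': array([-1.15707324,  0.87089271, -0.27749587]), 'torque': array([0.03932924, 0.0136337 , 0.08093531]), 'grip_force': 0.0, 'width': 0.08550417522866544}
```

```bash
sed -i "s/np.array(c\['rotation'\])@/Rotation.from_euler('xyz',c['rotation']).as_matrix()@/; 1a from scipy.spatial.transform import Rotation" h.py; cat h.py | head -12
```

```text
import numpy as np, cv2
from scipy.spatial.transform import Rotation
from rig import manip, optics, workorder
def snap(n,f):
    im=optics.get_image(n); cv2.imwrite('pics/'+f,im[:,:,::-1]); return im
def ray(n,u,v):
    c=optics.camera_info(n); f=192/np.tan(np.radians(c['vertical_fov'])/2)
    d=np.array([(u-c['cx'])/f,(v-c['cy'])/f]); s=d.copy()
    for _ in range(20): s=d/(1+c['k1']*(s@s))
    return np.array(c['eye']),Rotation.from_euler('xyz',c['rotation']).as_matrix()@np.r_[s,1]
def onz(n,u,v,z):
    e,d=ray(n,u,v); return e+d*(z-e[2])/d[2]
```

View pics/t1.png

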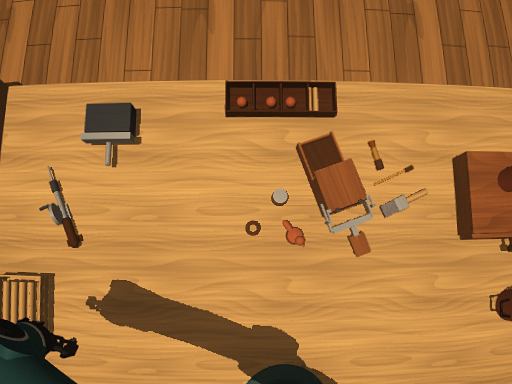

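View pics/s1.png

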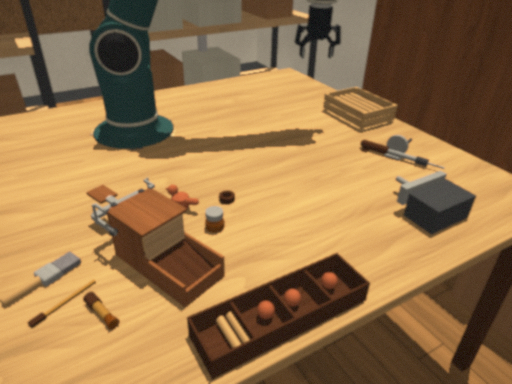

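The top view shows the feeder at about (340,185), with its paddle at about (359,243) and the trough pointing up-left. The dove is at (294,233) and the brush at (400,205), both clear of the paddle. The scene view agrees: the lid is shut and the paddle is at (102,192).

```bash
python3 - <<'E'
from h import *
im=cv2.imread('pics/t1.png'); hsv=cv2.cvtColor(im,cv2.COLOR_BGR2HSV)
print(hsv[243,359],hsv[243,335],hsv[185,342],hsv[150,320])
m=((hsv[...,0]<14)&(hsv[...,1]>110)&(hsv[...,2]<190)).astype(np.uint8)
mm=np.zeros_like(m);mm[225:262,340:378]=m[225:262,340:378]
n,l,s,c=cv2.connectedComponentsWithStats(mm);i=1+s[1:,4].argmax();print(s[i],c[i])
r=cv2.minAreaRect(np.argwhere(l==i)[:,::-1].astype(np.float32));b=cv2.boxPoints(r)
P=np.array([onz('top',u,v,.089) for u,v in b]);print(b,P,P.mean(0),np.linalg.norm(np.diff(P,axis=0),axis=1))
# lid
mm=np.zeros_like(m);mm[157:215,312:370]=m[157:215,312:370]
for u,v in[(314,167),(352,157),(368,198),(330,212)]:print(onz('top',u,v,.124))
cv2.imwrite('pics/c1.png',cv2.resize(im[120:270,285:435],(600,600),interpolation=cv2.INTER_CUBIC))
E
```

```text
[ 12 187 151] [ 16 162 201] [ 11 189 155] [ 11 185  84]
[349 232  22  25 338] [359.43491124 244.12721893]
[[347.7586  236.89658]
 [362.7586  230.89658]
 [370.7586  250.89658]
 [355.7586  256.89658]] [[ 0.49938187 -0.17965466  0.089     ]
 [ 0.5156559  -0.2233393   0.089     ]
 [ 0.4591777  -0.24433821  0.089     ]
 [ 0.44325744 -0.20068511  0.089     ]] [ 0.47936823 -0.21200432  0.089     ] [0.0466175  0.06025564 0.04646556]
[ 0.69147289 -0.08384782  0.124     ]
[ 0.72026833 -0.19240946  0.124     ]
[ 0.60408618 -0.23256397  0.124     ]
[ 0.56598656 -0.12442136  0.124     ]
```

View pics/c1.png

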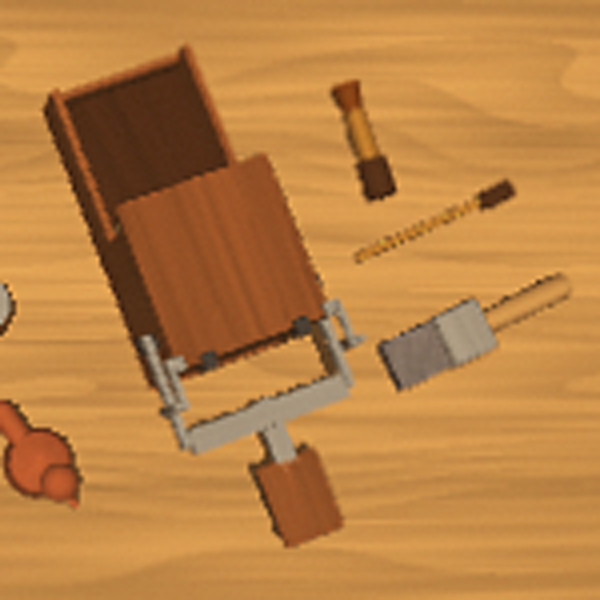

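The paddle fits as a 60 x 46 mm rectangle. The press point is about (0.475, -0.214) and the feeder yaw about 0.35 rad. I'll shut the fingers and travel across at the current height.

Request:
drive_tool(
  plan=[
    [[-0.4, -0.5, 0, 0, 0, 0, 1], [-0.84, -1, 0, 0, 0, 0, 1], [-0.84, -1, 0, 0, 0, 0, 1], [-0.84, -1, 0, 0, 0, 0, 1], [-0.84, -1, 0, 0, 0, 0, 1]],
  ],
  grip_force=20,
)

```text
time_s: 0.52
eef_pos: [0.2891, 0.4551, 0.3035]
tool_rot: [-3.141, -0.0, 2.717]
contact_force: [0.5, 1.0, 0.9]
width: 0.026
grip_force: 0.0
```

Request:
drive_tool(
  plan=[
    [[-0.84, -1, 0, 0, 0, 0, 1], [-0.84, -1, 0, 0, 0, 0, 1], [-0.84, -1, 0, 0, 0, 0, 1], [-0.84, -1, 0, 0, 0, 0, 1], [-0.84, -1, 0, 0, 0, 0, 1]],
  ],
)

```text
time_s: 0.93
eef_pos: [0.3244, 0.3293, 0.3037]
tool_rot: [-3.141, -0.0, 2.717]
contact_force: [1.3, 0.5, 0.1]
width: 0.0002
grip_force: 0.0
```

Request:
drive_tool(
  plan=[
    [[-0.84, -1, 0, 0, 0, 0, 1], [-0.84, -1, 0, 0, 0, 0, 1], [-0.84, -1, 0, 0, 0, 0, 1], [-0.84, -1, 0, 0, 0, 0, 1], [-0.84, -1, 0, 0, 0, 0, 1]],
  ],
)

```text
time_s: 1.35
eef_pos: [0.3597, 0.2037, 0.3038]
tool_rot: [-3.141, -0.0, 2.717]
contact_force: [0.8, -0.0, -0.1]
width: 0.0003
grip_force: 0.0
```

Request:
drive_tool(
  plan=[
    [[-0.84, -1, 0, 0, 0, 0, 1], [-0.84, -1, 0, 0, 0, 0, 1], [-0.84, -1, 0, 0, 0, 0, 1], [-0.84, -1, 0, 0, 0, 0, 1], [-0.84, -1, 0, 0, 0, 0, 1]],
  ],
)

```text
time_s: 1.77
eef_pos: [0.395, 0.0779, 0.3039]
tool_rot: [-3.142, -0.0, 2.717]
contact_force: [1.0, 0.4, -0.5]
width: 0.0
grip_force: 0.0
```

Request:
drive_tool(
  plan=[
    [[-0.84, -1, 0, 0, 0, 0, 1], [-0.84, -1, 0, 0, 0, 0, 1], [-0.84, -1, 0, 0, 0, 0, 1], [-0.84, -1, 0, 0, 0, 0, 1], [-0.84, -1, 0, 0, 0, 0, 1]],
  ],
)

```text
time_s: 2.18
eef_pos: [0.4303, -0.0478, 0.3039]
tool_rot: [3.142, 0.0, 2.717]
contact_force: [-0.2, 1.1, 0.3]
width: 0.0002
grip_force: 0.0
```

Request:
drive_tool(
  plan=[
    [[-0.84, -1, 0, 0, 0, 0, 1], [-0.84, -1, 0, 0, 0, 0, 1], [-0.84, -1, 0, 0, 0, 0, 1], [-0.84, -1, 0, 0, 0, 0, 1], [-0.84, -1, 0, 0, 0, 0, 1]],
  ],
)

```text
time_s: 2.6
eef_pos: [0.4657, -0.1734, 0.3038]
tool_rot: [-3.142, -0.0, 2.717]
contact_force: [0.7, 0.3, 0.8]
width: 0.0001
grip_force: 0.0
```

Request:
drive_tool(
  plan=[
    [[-0.7, -0.8, 0, 0, 0, 0, 1], [-0.6, -0.7, 0, 0, 0, 0, 1], [0, 0, 0, 0, 0, 1, 1], [0, 0, 0, 0, 0, 1, 1], [0, 0, 0, 0, 0, 1, 1]],
  ],
)

```text
time_s: 3.02
eef_pos: [0.4767, -0.2106, 0.3036]
tool_rot: [-3.141, -0.0, 2.503]
contact_force: [0.1, 0.4, 1.7]
width: 0.0002
grip_force: 0.0
```

Request:
drive_tool(
  plan=[
    [[0, 0, 0.5, 0, 0, 1, 1], [0, 0, 0.5, 0, 0, 1, 1], [0, 0, 0.5, 0, 0, 1, 1], [0, 0, 0.5, 0, 0, 1, 1], [0, 0, 0.5, 0, 0, 1, 1]],
  ],
)

```text
time_s: 3.43
eef_pos: [0.4768, -0.2102, 0.2533]
tool_rot: [-3.141, -0.0, 2.155]
contact_force: [0.4, -0.1, 0.8]
width: -0.0
grip_force: 0.0
```

Request:
drive_tool(
  plan=[
    [[0, 0, 0.5, 0, 0, 1, 1], [0, 0, 0.5, 0, 0, 1, 1], [0, 0, 0.5, 0, 0, 1, 1], [0, 0, 0.5, 0, 0, 0.5, 1], [0, 0, 0, 0, 0, 0, 1]],
  ],
)

```text
time_s: 3.85
eef_pos: [0.4763, -0.2098, 0.2122]
tool_rot: [-3.139, -0.001, 1.913]
contact_force: [-0.5, -0.2, -0.3]
width: 0.0003
grip_force: 0.0
```

```bash
python3 - <<'E'
from h import *
a=snap('top','t2.png')[120:270,285:435];b=snap('scene','s2.png')[110:260,50:200]
cv2.imwrite('pics/c2.png',cv2.resize(np.hstack([a,b])[:,:,::-1],(800,400),interpolation=cv2.INTER_CUBIC))
E
```

```text
(no output)
```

View pics/c2.png

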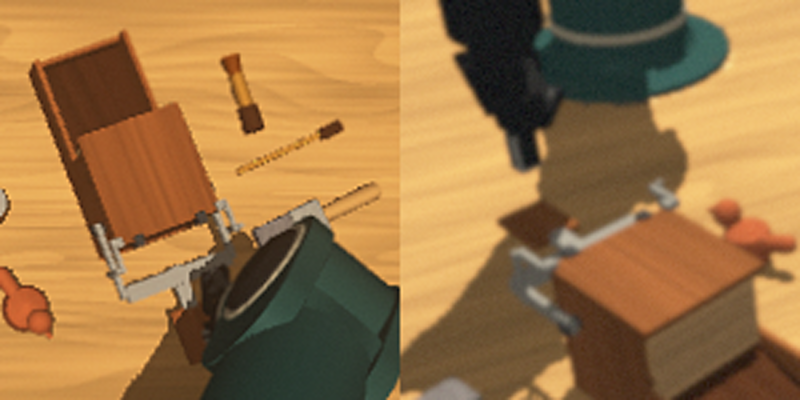

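The fingertips hang over the paddle, about 50 mm up (scene half, finger at (520,155), paddle at (535,225)), and the lid is shut. I'll correct by a few mm and go down to just above the paddle.

Request:
drive_tool(
  plan=[
    [[-0.16, -0.14, 0.5, 0, 0, 0, 1], [0, 0, 0.5, 0, 0, 0, 1], [0, 0, 0.5, 0, 0, 0, 1], [0, 0, 0.4, 0, 0, 0, 1], [0, 0, 0.15, 0, 0, 0, 1]],
  ],
)

```text
time_s: 4.37
eef_pos: [0.4749, -0.2141, 0.1714]
tool_rot: [-3.14, -0.001, 1.914]
contact_force: [0.2, 0.9, 0.0]
width: 0.0
grip_force: 0.0
```

Request:
drive_tool(
  plan=[
    [[0, 0, 0.15, 0, 0, 0, 1], [0, 0, 0.15, 0, 0, 0, 1], [0, 0, 0.15, 0, 0, 0, 1], [0, 0, 0.15, 0, 0, 0, 1], [0, 0, 0.15, 0, 0, 0, 1]],
  ],
)

```text
time_s: 4.78
eef_pos: [0.4755, -0.2143, 0.158]
tool_rot: [3.141, 0.0, 1.914]
contact_force: [-1.6, 1.0, 5.5]
width: -0.0001
grip_force: 2.7
```

Contact, 5.5 N. I'll press along the arc.

Request:
drive_tool(
  plan=[
    [[0, 0.01, 0.25, 0, 0, 0, 1], [0, 0.02, 0.25, 0, 0, 0, 1], [0, 0.03, 0.25, 0, 0, 0, 1], [0, 0.03, 0.25, 0, 0, 0, 1], [0, 0.04, 0.25, 0, 0, 0, 1]],
  ],
)

```text
time_s: 5.2
eef_pos: [0.4777, -0.2135, 0.1328]
tool_rot: [3.142, 0.0, 1.914]
contact_force: [-2.6, -0.3, 6.3]
width: -0.0
grip_force: 3.1
```

Request:
drive_tool(
  plan=[
    [[0, 0.05, 0.25, 0, 0, 0, 1], [0, 0.06, 0.25, 0, 0, 0, 1], [0, 0.07, 0.25, 0, 0, 0, 1], [0, 0.08, 0.2, 0, 0, 0, 1], [0, 0, 0, 0, 0, 0, 1]],
  ],
)

```text
time_s: 5.62
eef_pos: [0.4826, -0.2117, 0.1134]
tool_rot: [-3.141, 0.0, 1.914]
contact_force: [-2.9, -1.5, 4.4]
width: 0.0
grip_force: 2.7
```

Request:
drive_tool(
  plan=[
    [[0, 0.02, 0.1, 0, 0, 0, 1], [0, 0.02, 0.1, 0, 0, 0, 1], [0, 0, 0, 0, 0, 0, 1], [0, 0, 0, 0, 0, 0, 1], [0, 0, 0, 0, 0, 0, 1]],
  ],
)

```text
time_s: 6.03
eef_pos: [0.4835, -0.2114, 0.1102]
tool_rot: [3.141, 0.0, 1.914]
contact_force: [-2.9, -0.7, 5.4]
width: 0.0003
grip_force: 2.7
```

Request:
drive_tool(
  plan=[
    [[0, 0.02, 0.1, 0, 0, 0, 1], [0, 0, 0.1, 0, 0, 0, 1], [0, 0, 0, 0, 0, 0, 1], [0, 0, 0, 0, 0, 0, 1], [0, 0, 0, 0, 0, 0, 1]],
  ],
)

```text
time_s: 6.45
eef_pos: [0.4844, -0.2113, 0.1072]
tool_rot: [3.14, 0.0, 1.914]
contact_force: [-6.6, 3.6, 30.0]
width: 0.0
grip_force: 14.5
```

```bash
python3 - <<'E'
from h import *
a=snap('top','t3.png')[120:270,285:435];b=snap('scene','s3.png')[160:310,80:230]
cv2.imwrite('pics/c3.png',cv2.resize(np.hstack([a,b])[:,:,::-1],(800,400),interpolation=cv2.INTER_CUBIC))
E
```

```text
(no output)
```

View pics/c3.png

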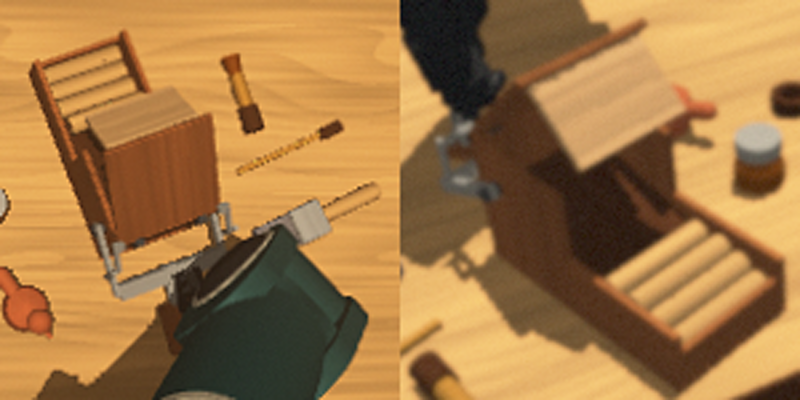

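The lid is up and the lever is on its stop at 30 N. Pipes lie in the trough (scene half, around (690,280)), but I can't tell yet whether there are three or four. I'll ease off slightly, hold and count.

Request:
drive_tool(
  plan=[
    [[0, 0, -0.05, 0, 0, 0, 1], [0, 0, 0, 0, 0, 0, 1], [0, 0, 0, 0, 0, 0, 1], [0, 0, 0, 0, 0, 0, 1], [0, 0, 0, 0, 0, 0, 1]],
  ],
)

```text
time_s: 6.97
eef_pos: [0.4842, -0.2114, 0.1079]
tool_rot: [3.14, 0.0, 1.914]
contact_force: [-6.5, 2.5, 22.0]
width: 0.0006
grip_force: 11.5
```

Request:
drive_tool(
  plan=[
    [[0, 0, 0, 0, 0, 0, 1], [0, 0, 0, 0, 0, 0, 1], [0, 0, 0, 0, 0, 0, 1], [0, 0, 0, 0, 0, 0, 1], [0, 0, 0, 0, 0, 0, 1]],
  ],
)

```text
time_s: 7.38
eef_pos: [0.4842, -0.2113, 0.1079]
tool_rot: [3.14, 0.0, 1.914]
contact_force: [-6.2, 2.5, 23.7]
width: -0.0001
grip_force: 11.5
```

```bash
python3 - <<'E'
from h import *
a=snap('top','t4.png')[125:185,290:350];b=snap('scene','s4.png')[225:300,145:220]
b=cv2.resize(b,(400,400),interpolation=cv2.INTER_CUBIC);a=cv2.resize(a,(400,400),interpolation=cv2.INTER_CUBIC)
cv2.imwrite('pics/c4.png',np.hstack([a,b])[:,:,::-1])
print(np.abs(cv2.imread('pics/s4.png').astype(int)-cv2.imread('pics/s3.png'))[225:300,145:220].mean())
E
```

```text
2.290074074074074
```

View pics/c4.png

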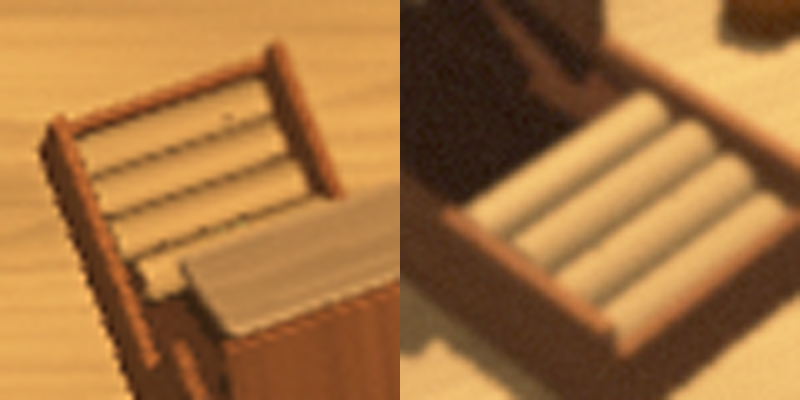

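All four pipes lie still, side by side in the trough (scene half, centres roughly (570,165), (615,195), (655,230), (700,270)). Next is the slow release at 0.03 m/s, back along the arc.

Request:
drive_tool(
  plan=[
    [[0, -0.03, -0.1, 0, 0, 0, 1], [0, -0.035, -0.12, 0, 0, 0, 1], [0, -0.035, -0.12, 0, 0, 0, 1], [0, -0.035, -0.12, 0, 0, 0, 1], [0, -0.035, -0.12, 0, 0, 0, 1]],
  ],
)

```text
time_s: 7.9
eef_pos: [0.4807, -0.2124, 0.1189]
tool_rot: [3.141, 0.0, 1.914]
contact_force: [-1.6, -0.0, 5.3]
width: 0.0001
grip_force: 2.5
```

Request:
drive_tool(
  plan=[
    [[0, -0.025, -0.12, 0, 0, 0, 1], [0, -0.025, -0.12, 0, 0, 0, 1], [0, -0.025, -0.12, 0, 0, 0, 1], [0, -0.025, -0.12, 0, 0, 0, 1], [0, -0.025, -0.12, 0, 0, 0, 1]],
  ],
)

```text
time_s: 8.32
eef_pos: [0.4781, -0.2133, 0.1307]
tool_rot: [-3.141, 0.0, 1.914]
contact_force: [-2.7, -1.2, 4.4]
width: -0.0001
grip_force: 2.6
```

Request:
drive_tool(
  plan=[
    [[0, -0.018, -0.12, 0, 0, 0, 1], [0, -0.018, -0.12, 0, 0, 0, 1], [0, -0.018, -0.12, 0, 0, 0, 1], [0, -0.018, -0.12, 0, 0, 0, 1], [0, -0.018, -0.12, 0, 0, 0, 1]],
  ],
)

```text
time_s: 8.73
eef_pos: [0.4765, -0.2138, 0.1428]
tool_rot: [-3.141, 0.0, 1.914]
contact_force: [-4.1, -2.1, 4.4]
width: 0.0002
grip_force: 2.5
```

Request:
drive_tool(
  plan=[
    [[0, -0.01, -0.12, 0, 0, 0, 1], [0, -0.01, -0.12, 0, 0, 0, 1], [0, -0.01, -0.12, 0, 0, 0, 1], [0, -0.01, -0.12, 0, 0, 0, 1], [0, -0.01, -0.12, 0, 0, 0, 1]],
  ],
)

```text
time_s: 9.15
eef_pos: [0.4758, -0.2141, 0.1548]
tool_rot: [3.141, 0.0, 1.914]
contact_force: [-2.5, -1.0, 6.0]
width: 0.0001
grip_force: 2.4
```

Request:
drive_tool(
  plan=[
    [[0, 0, -0.1, 0, 0, 0, 1], [0, 0, -0.1, 0, 0, 0, 1], [0, 0, -0.1, 0, 0, 0, 1], [0, 0, -0.1, 0, 0, 0, 1], [0, 0, -0.1, 0, 0, 0, 1]],
  ],
)

```text
time_s: 9.57
eef_pos: [0.4758, -0.2138, 0.1646]
tool_rot: [3.141, -0.0, 1.914]
contact_force: [0.2, -0.7, -0.6]
width: 0.0001
grip_force: 0.0
```

Request:
drive_tool(
  plan=[
    [[0, 0, -0.15, 0, 0, 0, 1], [0, 0, -0.3, 0, 0, 0, 1], [0, 0, -0.5, 0, 0, 0, 1], [0, 0, -0.7, 0, 0, 0, 1], [0, 0, -0.7, 0, 0, 0, 1]],
  ],
)

```text
time_s: 9.98
eef_pos: [0.4755, -0.2142, 0.2127]
tool_rot: [-3.141, 0.0, 1.914]
contact_force: [0.1, -0.4, -0.0]
width: 0.0001
grip_force: 0.0
```

Request:
drive_tool(
  plan=[
    [[0, -0.5, -0.7, 0, 0, 0, 1], [0, -0.5, -0.7, 0, 0, 0, 1], [0, -0.5, -0.5, 0, 0, 0, 1], [0, 0, 0, 0, 0, 0, 1], [0, 0, 0, 0, 0, 0, 1]],
  ],
)

```text
time_s: 10.4
eef_pos: [0.4477, -0.2241, 0.2503]
tool_rot: [3.14, 0.0, 1.914]
contact_force: [0.0, 0.4, 0.3]
width: -0.0001
grip_force: 0.0
```

```bash
python3 - <<'E'
from h import *
a=snap('top','t5.png')[120:270,285:435];b=snap('scene','s5.png')[160:310,80:230]
cv2.imwrite('pics/c5.png',cv2.resize(np.hstack([a,b])[:,:,::-1],(800,400),interpolation=cv2.INTER_CUBIC))
E
```

```text
(no output)
```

View pics/c5.png

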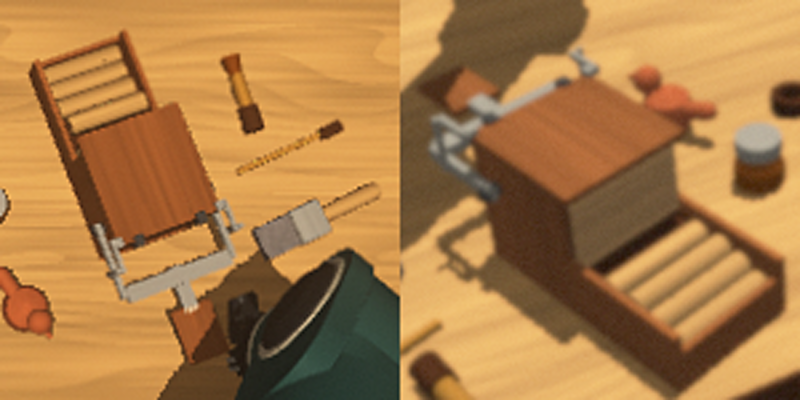

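The lid is level and shut, the four pipes are in the trough around (690,280) in the scene half, the bystanders haven't moved and the gripper is clear.

```bash
python3 -c "
from h import *
print(workorder.close_job())"
```

```text
the job is handed in; nothing more can be done
None
```

The job is handed in: all four pipe sections rolled out and lay still in the trough while I held the lever down, then the lid was eased shut at about 0.03 m/s and the arm moved clear; the hand-in returned no verdict.

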